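# Gauge a returned trivet against the flip stop

## Robot

A 6-joint arm with a two-finger parallel gripper is mounted at the origin on the work surface. World frame = base frame: x ahead of the robot, y to its left, z up, the work surface at z = 0. Lengths are in m, angles in degrees, forces in N, time in s.
With the tool pointing down it reaches from about 0.3 to 0.85 m from the base axis. Payload 4.2 kg.
Tool frame: the origin (TCP) lies on the mounting face of the last link; the fingertips stand 191 mm ahead of it and the grasp point (between the pads) lies 172 mm ahead of it; z points along the fingers, y is the line along which they close (so a half turn about z gives the same grasp; the last joint's range is limited). The gripper opens to 91 mm and grips with 3 to 60 N. Pads are 32 mm wide; open, the fingers measure 118 mm over their backs; the gripper's body (76 mm by 178 mm) begins 60 mm behind the grasp point.
Start: joints at [72.938, 18.312, 89.639, -0, 72.044, -1.146], TCP at [0.158, 0.553, 0.405] pointing down, gripper open.
Joint ranges: [-177.97, 177.97], [-48.28, 115.42], [12.27, 149.76], [-77.06, 257.06], [2.81, 150.46], [-146.56, 146.56]. Speed limits (degrees/s): [147.25, 147.25, 180, 180, 180, 180].

## Interface

Orientations are given as a 3x3 rotation matrix whose columns are the frame's x, y, z axes.
In Python, from plant import bot, vision, models gives the robot as it stands.
- The arm moves only by the tool drive_tool, never from a script. Its argument "targets" is a list that holds one entry, the list of rows, each a list of 6 numbers: the shift along the tool's x, y, z scaled (see below), then the turn, a rotation vector about the tool's x, y, z scaled (see below). A call has 1 to 12 rows; each row is the pose to reach, as a shift and turn from the pose commanded when the call began, along the tool's axes at that moment, turning the shorter way round; what a row does not reach only later rows make up. The controller multiplies each number of a shift by 0.15 m and each number of a turn by 180 degrees. A row lasts 1/8 s, in which the tool goes at most 62.5 mm and 10.7 degrees, less where a joint would pass 70% of its speed; a pose out of reach is approached as far as the arm can. A call with a number of a shift or a turn outside -1 to 1 is refused whole. A call with a gripper value outside its range is refused whole. "fingers" is the opening, from 0 (shut) to 1 (fully open), set as the call begins (left out, the last holds). The fingers move at their own pace and stop on an object; the grip force is fixed at half the most. Time passes only in rows, so rows that repeat a pose let the fingers close. It gives the time, the measured TCP pose, the force, the opening and the grip force at its end, in the units of the state.
- bot.get_obs(): the state, without advancing time (a new reading comes with each control period).
- vision.camera(name): name is "scene" or "top"; returns the picture (400x640x3 uint8, red, green, blue); there is no depth.
- vision.get_calibration(name): a dict with "fovy" (degrees; the focal length in pixels is half the picture's height over the tangent of half this angle, whatever the lens; pixels are square), "cx", "cy" (the principal point, pixels), "k1" (the pictures are not rectified: a ray, as slopes to the right and down, at radius r is drawn at 1 + k1 r^2 times it, then the intrinsics apply), "T" (4x4, takes a point from camera to world coordinates). Camera axes: x right, y down, z forward; pixel columns grow to the right and rows downward; lengths in m; the calibration is good to about 2 mm. A picture is of the moment at which its call begins. get_calibration takes no time and is no camera call.
- bot.hand_in(): hands the job in; it is judged then, once.
Trained networks look in the newest picture that a camera, given by its name, has taken for a name from the list of things; names that differ only in an ending like _2 or _b are one class to them, and where a whole thing is asked for, a point or a joint stands for the part that bears it (a point fixed in the world has none). Each returns a list of dicts, best first, with "confidence" (0 to 1); they miss things now and then, are a little off and sometimes report something else, mostly with a low value. They report only what shows in the picture. A call takes as long as a camera call. They do not tell look-alikes from the thing itself.
- models.search_frame(camera, label): "xyz" ([x, y, z] in m, in world coordinates, good to about 4 mm: the middle of the surface that is visible of it).
- models.cut_out(camera, label): "region" (400x640 bool, what is visible of it).
The state is a dict: "time_s": time; "qpos": joint angles; "dq": joint speeds; "effort": joint torques, N m; "position": TCP position; "orientation": TCP orientation; "contact_force": force on the tool from outside, world axes, zero at the start; "ft_torque": the same for the moment, N m; "width": finger opening in m; "grip_force": force on a finger pad.
Only numpy, scipy, OpenCV 4.12 (cv2) and the standard library are available. Lean on these libraries where they do the work, as an engineer would, in place of code of your own. Each camera call takes 0.05 s, during which the arm holds its last target. There are 200 camera calls.

## Task

Set up the returned trivet for its photo: flip the broad flip stop on the fence right down, slide the trivet along the fence (on the shelf, not lifted) until it sits squarely against the lowered stop, then flip the stop back up and leave it up, with the trivet staying where it was gauged. Leave the narrow flip stop standing up as it is.

Things in the scene. Friction and masses are not known exactly. Their poses are not given: they have to be found in the camera images.
- stop_hinge (a point): Hinge of the broad stop, mid-width, fixed frame: z up, y = hinge axis along the fence, -x to the robot's side. Aluminium fence (640 long, 30 thick, 20 high): front face at x -15 mm, top at z -10. Black shelf's top at z -30, 12 above the table. The stop is at either end of the fence (varies). Its moving part, leaf plus tail, is one rigid aluminium piece 36 mm wide along y.
- stop (a joint): Angle of the broad stop, rad: 0 = leaf fully down (level, on its rest), 1.5 = fully up (end stop); over 1.1 is up. Stiff friction hinge, 0.1 N m (about 2 N at the leaf's end): stays where left. To lower: push the standing leaf from behind towards -x, then down. To raise: push the tail, standing when the leaf is down, from the robot's side towards +x, then down.
- leaf_end (a point): End of the leaf's back (top) face, mid-width, moves with the leaf. Leaf down: it is 85 mm from the hinge towards -x and 4 mm above it; the leaf is level, 26 mm thick beyond 18 mm from the hinge (underside 22 mm below the hinge), so it blocks the lane in front of the fence. Leaf up: it stands nearly upright over the fence.
- tail_end (a point): Free end of the tail, a plate 8 mm thick (this point mid-thickness, mid-width), 70 mm long from the hinge, moves with the leaf. Leaf down: the tail stands up, leaning 0.35 rad (20 degrees) back from vertical towards +x. Leaf up: the tail lies about level behind the fence, pointing to +x.
- trivet_mid (a point): Centre, half-way up, of the red cast-iron trivet: square grid 100 x 100 mm, 24 high (feet the lowest 8, rim 8 to 24 mm), 0.8 kg, loose on the shelf a few mm in front of the fence between the stops; its axes lie along its sides, x roughly along the hinge frame's x. Against the lowered stop its centre is 68 mm from the hinge along the fence; 65 mm in front of it if touching the fence (80 is fine).
- narrow_stop (a joint): Angle of the narrow stop's leaf, rad, 0 = down, 1.5 = fully up. A bystander of the same shape and lengths but 14 mm wide, about 0.45 m away at the other end of the fence; starts up, stays up.
Things that resemble listed ones, but are neither listed nor needed, are in the scene too. There is more than one size of the part that bears trivet_mid; the job needs the smallest.

How it is judged:
By the outcome, as a careful person would: the job done as asked, in the order asked, and still so for the second after the job is handed in, with the robot touching nothing.
It also fails if it takes over 58 s, if anything falls off the work surface, if the arm or the gripper's body presses on something with over 40 N, if the wrist force passes 120 N, or if a joint passes its speed limit or range.

## Working session

There is one attempt and no reset: what is moved stays moved. The work goes in short steps, Python scripts to look and compute and a tool call to move; the robot and the scene stay as the last step left them, time stands still between calls to the robot, and variables do not carry over. Pictures are saved under pics/ and viewed, at most 10 in all, crops included, and the job is handed in when it is done.

Besides the shell and the picture viewer there is one more tool, called as a command line: name --argument value ..., lists and objects as JSON in quotes. drive_tool: Moves the arm, as the interface text tells. Its arguments: {"type":"object","properties":{"targets":{"type":"array"},"fingers":{"type":"number"}},"required":["targets"]}

```bash
mkdir -p pics; ls; cat > h.py <<'E'
import numpy as np, cv2
from plant import bot, vision, models
def ray(n,u,v):
    c=vision.get_calibration(n); f=200/np.tan(np.radians(c['fovy'])/2)
    K=np.array([[f,0,c['cx']],[0,f,c['cy']],[0,0,1.]])
    p=cv2.undistortPoints(np.array([[[u,v]]],float),K,np.array([c['k1'],0,0,0.]))[0,0]
    T=np.array(c['T']); return T[:3,3],T[:3,:3]@np.array([p[0],p[1],1])
def at(n,u,v,z):
    o,d=ray(n,u,v); return o+d*(z-o[2])/d[2]
def proj(n,P):
    c=vision.get_calibration(n); f=200/np.tan(np.radians(c['fovy'])/2)
    T=np.array(c['T']); q=T[:3,:3].T@(np.array(P)-T[:3,3]); x,y=q[:2]/q[2]; s=1+c['k1']*(x*x+y*y)
    return np.array([c['cx']+f*s*x,c['cy']+f*s*y])
def snap(n,name):
    im=vision.camera(n); cv2.imwrite(f'pics/{name}.png',im[:,:,::-1]); return im
E
python3 - <<'E'
from h import *
np.set_printoptions(precision=4,suppress=True)
for n in('scene','top'):
    snap(n,n+'0'); c=vision.get_calibration(n); print(n,c['fovy'],c['k1'],np.array(c['T']))
    for l in('stop','leaf_end','tail_end','trivet_mid','narrow_stop'):
        for d in models.search_frame(n,l): print(l,np.round(d['xyz'],3),round(d['confidence'],2),proj(n,d['xyz']).round())
o=bot.get_obs();print(o['time_s'],o['position'],o['orientation'])
E
```

```text
pics
scene 48.69620591301162 -0.10501415266186269 [[ 0.0734  0.8176 -0.5711  1.2567]
 [ 0.9972 -0.0672  0.032  -0.0355]
 [-0.0122 -0.5718 -0.8203  1.1401]
 [ 0.      0.      0.      1.    ]]
stop [ 0.573 -0.232  0.056] 0.55 [243. 222.]
leaf_end [ 0.574 -0.234  0.057] 0.92 [242. 222.]
tail_end [ 0.573 -0.237  0.058] 0.59 [241. 221.]
trivet_mid [ 0.487 -0.047  0.03 ] 0.92 [306. 198.]
trivet_mid [ 0.824 -0.128  0.031] 0.83 [282. 305.]
trivet_mid [ 0.254 -0.268  0.031] 0.75 [237. 145.]
top 56.682581108231375 -0.06582832845827441 [[-0.0229 -0.9801  0.1973  0.3271]
 [-0.9996  0.0258  0.0121 -0.0112]
 [-0.017  -0.1969 -0.9803  1.1497]
 [ 0.      0.      0.      1.    ]]
stop [ 0.582 -0.23   0.043] 0.91 [396. 181.]
leaf_end [ 0.591 -0.236  0.045] 0.61 [398. 178.]
tail_end [ 0.585 -0.236  0.044] 0.9 [398. 180.]
trivet_mid [ 0.25  -0.268  0.032] 0.88 [415. 292.]
trivet_mid [ 0.819 -0.125  0.032] 0.86 [358. 111.]
narrow_stop [0.547 0.2   0.04 ] 0.45 [256. 196.]
0.6 [0.1577 0.5529 0.4048] [[-0.9617  0.2743  0.    ]
 [ 0.2743  0.9617  0.0001]
 [-0.      0.0001 -1.    ]]
```

View pics/scene0.png

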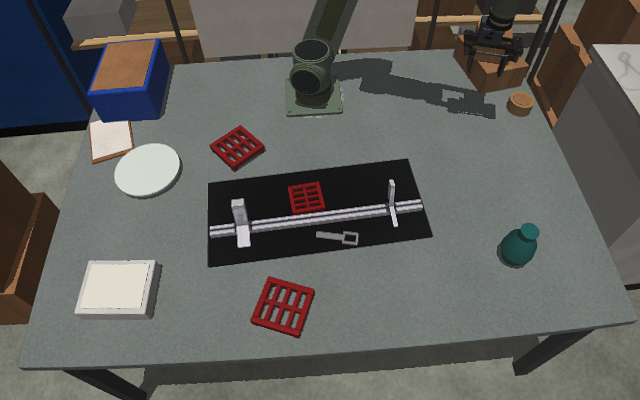

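View pics/top0.png

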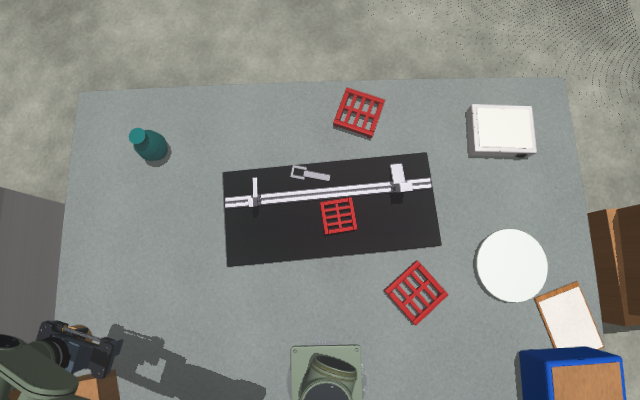

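The broad stop is standing at scene (240,222) / top (398,178), with the narrow one at scene (391,200). The small trivet is on the shelf at scene (306,198) / top (338,215). The other two red grids, off the shelf, are decoys.

```bash
python3 - <<'E'
from h import *
a=cv2.imread('pics/scene0.png');b=cv2.imread('pics/top0.png')
A=cv2.resize(a[155:270,205:435],None,fx=3.4,fy=2.6*1.0,interpolation=2)
A=cv2.resize(a[170:255,205:435],(782,289),interpolation=2)
B=cv2.resize(b[148:238,218:448],(782,306),interpolation=2)
cv2.imwrite('pics/crop.png',np.vstack([A,B]))
for n,im in(('scene',a),('top',b)):
    m=((im[:,:,2]>120)&(im[:,:,1]<80)&(im[:,:,0]<80)).astype(np.uint8)
    N,L,S,C=cv2.connectedComponentsWithStats(m)
    for i in range(1,N):
        if S[i,4]<300: continue
        ys,xs=np.where(L==i)
        P=np.array([at(n,x,y,.036)[:2] for x,y in zip(xs,ys)],np.float32)
        r=cv2.minAreaRect(P); print(n,C[i].round(),np.round(r[0],4),np.round(r[1],4),round(r[2],1))
E
```

```text
scene [236. 145.] [ 0.2545 -0.2692] [0.1303 0.1307] 39.5
scene [286. 306.] [ 0.8242 -0.1259] [0.1298 0.1303] 68.7
top [358. 111.] [ 0.8183 -0.1268] [0.1313 0.1298] 68.9Traceback (most recent call last):
  File "<stdin>", line 13, in <module>
  File "h.py", line 9, in at
    o,d=ray(n,u,v); return o+d*(z-o[2])/d[2]
        ~~~^^^^^^^
  File "h.py", line 4, in ray
    c=vision.get_calibration(n); f=200/np.tan(np.radians(c['fovy'])/2)
ValueError: time passes only in moves, steps and waits
```

View pics/crop.png

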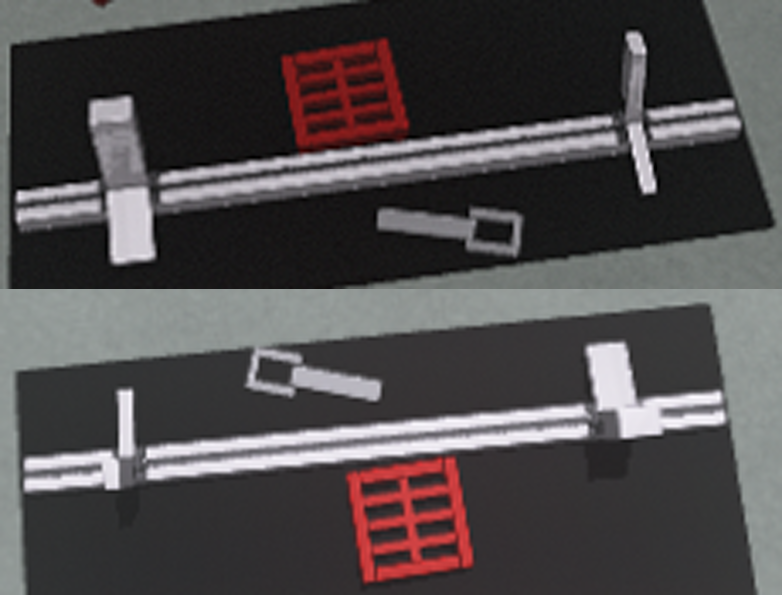

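The crop shows both stops up. The broad leaf stands at the left in scene with its tail lying behind the fence. The trivet is just in front of the fence and parallel to it.

```bash
sed -i 's/^from plant.*/&\nimport functools\nvision_get=functools.lru_cache(vision.get_calibration)/; s/vision.get_calibration(n)/vision_get(n)/' h.py
python3 - <<'E'
from h import *
np.set_printoptions(precision=4,suppress=True)
s=lambda x,y:(205+x/3.4,170+y/3.4)
t=lambda x,y:(218+x/3.4,148+(y-289)/3.4)
print('top rear',at('top',*t(25,458),.032),at('top',*t(723,392),.032))
print('scene rear/front top', at('scene',*s(18,213),.032),at('scene',*s(740,118),.032),at('scene',*s(18,192),.032),at('scene',*s(735,101),.032))
print('leaf top scene',at('scene',*s(90,98),.127),at('scene',*s(132,98),.127))
print('leaf top, top',at('top',*t(587,345),.127),at('top',*t(627,343),.127))
print('tail root/end',at('scene',*s(131,188),.046),at('scene',*s(134,262),.023))
for n,f in(('scene','scene0'),('top','top0')):
    im=cv2.imread(f'pics/{f}.png')
    m=((im[:,:,2]>90)&(im[:,:,1]<70)&(im[:,:,0]<80)).astype(np.uint8)
    N,L,S,C=cv2.connectedComponentsWithStats(m)
    for i in range(1,N):
        if S[i,4]<250 or not(170<C[i,1]<240): continue
        ys,xs=np.where(L==i)
        P=np.array([at(n,x,y,.036)[:2] for x,y in zip(xs,ys)],np.float32)
        r=cv2.minAreaRect(P); print(n,C[i].round(),np.round(r[0],4),np.round(r[1],4),round(r[2],1))
E
```

```text
top rear [0.5459 0.2971 0.032 ] [ 0.5905 -0.3404  0.032 ]
scene rear/front top [ 0.588  -0.3321  0.032 ] [0.5414 0.3035 0.032 ] [ 0.5668 -0.3335  0.032 ] [0.5229 0.3027 0.032 ]
leaf top scene [ 0.5395 -0.2544  0.127 ] [ 0.5424 -0.2195  0.127 ]
leaf top, top [ 0.6116 -0.2011  0.127 ] [ 0.6125 -0.2349  0.127 ]
tail root/end [ 0.579  -0.2324  0.046 ] [ 0.6383 -0.2319  0.023 ]
scene [306. 197.] [ 0.4859 -0.0477] [0.099  0.0977] 7.5
top [338. 215.] [ 0.4829 -0.0495] [0.1016 0.0992] 7.3
```

drive_tool --targets '[[[-1,-1,0,0,0,0],[-1,-1,0,0,0,0],[-1,-1,0,0,0,0],[-1,-1,0,0,0,0]]]' --fingers 0

```text
time_s: 1.1
position: [0.2615, 0.365, 0.405]
orientation: [[-0.961, 0.277, 0.0], [0.277, 0.961, -0.0], [-0.001, -0.0, -1.0]]
contact_force: [-0.3, 0.7, 0.2]
width: 0.0537
grip_force: 0.0
```

drive_tool --targets '[[[-1,-1,0,0,0,0],[-1,-1,0,0,0,0],[-1,-1,0,0,0,0],[-1,-1,0,0,0,0]]]'

```text
time_s: 1.6
position: [0.3647, 0.1797, 0.4051]
orientation: [[-0.961, 0.278, 0.001], [0.278, 0.961, -0.0], [-0.001, 0.0, -1.0]]
contact_force: [-0.1, 1.4, 0.1]
width: 0.014
grip_force: 0.0
```

drive_tool --targets '[[[-1,-1,0,0,0,0],[-1,-1,0,0,0,0],[-1,-1,0,0,0,0],[-1,-1,0,0,0,0]]]'

```text
time_s: 2.1
position: [0.4682, -0.0059, 0.4048]
orientation: [[-0.961, 0.278, 0.001], [0.278, 0.961, -0.0], [-0.001, -0.0, -1.0]]
contact_force: [0.1, -0.4, 0.3]
width: 0.0006
grip_force: 0.0
```

drive_tool --targets '[[[-1,-1,0,0,0,0],[-1,-1,0,0,0,0],[-1,-1,0,0,0,0],[-1,-1,0,0,0,0]]]'

```text
time_s: 2.6
position: [0.5713, -0.1917, 0.4042]
orientation: [[-0.961, 0.277, 0.0], [0.277, 0.961, -0.001], [-0.0, -0.0, -1.0]]
contact_force: [0.3, 0.7, 0.0]
width: 0.0007
grip_force: 0.0
```

drive_tool --targets '[[[-0.307,-0.227,0,0,0,-0.1108],[-0.307,-0.227,0,0,0,-0.1108],[-0.307,-0.227,0,0,0,-0.1108],[-0.307,-0.227,0,0,0,-0.1108]]]'

```text
time_s: 3.1
position: [0.6049, -0.2335, 0.4049]
orientation: [[-0.998, -0.068, -0.0], [-0.068, 0.998, 0.0], [0.0, 0.0, -1.0]]
contact_force: [0.7, -0.4, -0.5]
width: 0.0003
grip_force: 0.0
```

drive_tool --targets '[[[0,0,0.68,0,0,0],[0,0,0.68,0,0,0],[0,0,0.68,0,0,0]]]'

```text
time_s: 3.48
position: [0.604, -0.233, 0.3]
orientation: [[-0.998, -0.07, -0.007], [-0.07, 0.998, 0.003], [0.006, 0.003, -1.0]]
contact_force: [0.0, -0.8, -0.0]
width: 0.0003
grip_force: 0.0
```

```bash
python3 - <<'E'
from h import *
a=snap('scene','s1');b=snap('top','t1')
A=cv2.resize(a[130:260,190:330],(560,520),interpolation=2)[:300*2]
A=cv2.resize(a[150:250,190:320],(390,300),interpolation=2);B=cv2.resize(b[130:230,330:460],(390,300),interpolation=2)
cv2.imwrite('pics/c1.png',np.hstack([A,B])[:,:,::-1])
print(bot.get_obs()['position'])
E
```

```text
[ 0.60551646 -0.23372624  0.30435964]
```

View pics/c1.png

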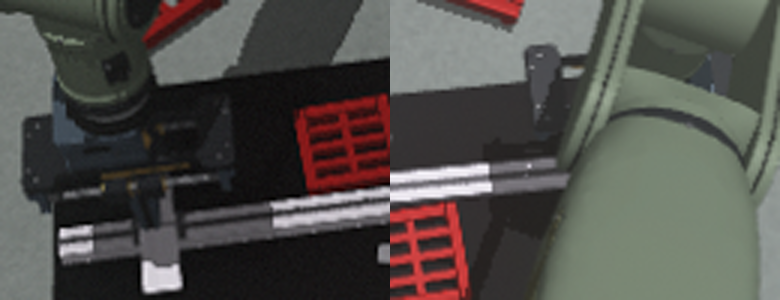

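The finger is behind the standing leaf and lined up with its width, at crop (155,215).

drive_tool --targets '[[[0.133,0,0,0,0,0],[0.233,0,0.013,0,0,0],[0.333,0,0.047,0,0,0],[0.387,0,0.08,0,0,0],[0.44,0,0.12,0,0,0],[0.48,0,0.16,0,0,0],[0.52,0,0.21,0,0,0],[0.547,0,0.267,0,0,0],[0.573,0,0.32,0,0,0],[0.587,0,0.38,0,0,0],[0.593,0,0.433,0,0,0],[0.593,0,0.453,0,0,0]]]'

```text
time_s: 5.08
position: [0.5163, -0.2402, 0.2367]
orientation: [[-0.998, -0.07, -0.0], [-0.07, 0.998, 0.0], [0.0, 0.0, -1.0]]
contact_force: [-7.2, 5.2, 30.1]
width: 0.0009
grip_force: 15.2
```

drive_tool --targets '[[[0,0,-0.6,0,0,0],[0,0,-0.6,0,0,0],[0,0.9,-0.6,0,0,0],[0,0.9,-0.6,0,0,0],[0,0.9,-0.6,0,0,0]]]'

```text
time_s: 5.7
position: [0.5061, -0.1027, 0.3244]
orientation: [[-0.997, -0.074, -0.002], [-0.074, 0.997, 0.001], [0.001, 0.001, -1.0]]
contact_force: [2.0, -0.7, 1.8]
width: 0.0006
grip_force: 0.0
```

```bash
python3 - <<'E'
from h import *
a=snap('scene','s2')
cv2.imwrite('pics/c2.png',cv2.resize(a[150:270,200:440],(720,360),interpolation=2)[:,:,::-1])
o=bot.get_obs();print(o['position'],np.round(o['qpos'],1),o['time_s'])
E
```

```text
[ 0.50645564 -0.10318935  0.32450406] [ -12.8   17.   104.1    0.    59.  -107. ] 5.75
```

View pics/c2.png

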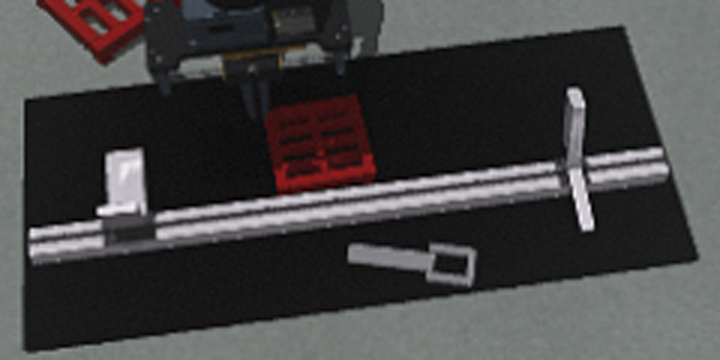

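The broad leaf is now level (crop (125,180)), with its tail end-on behind it. The trivet has not moved and the narrow stop is still up.

drive_tool --targets '[[[0.12,0.967,0,0,0,0.5],[0.12,0.967,0,0,0,0.5],[0.12,0.967,0,0,0,0.5],[0.12,0.967,0,0,0,0.5],[0.12,0.967,0,0,0,0.5],[0.12,0.967,0,0,0,0.5],[0.12,0.967,0,0,0,0.5],[0.12,0.967,0,0,0,0.5],[0.12,0.967,0,0,0,0.5],[0.12,0.967,0,0,0,0.5]]]' --fingers 0.66

```text
time_s: 7.0
position: [0.4793, 0.0369, 0.3245]
orientation: [[-0.07, 0.998, -0.0], [0.998, 0.07, -0.0], [-0.0, -0.0, -1.0]]
contact_force: [0.5, 0.5, 0.5]
width: 0.0598
grip_force: 0.0
```

```bash
python3 - <<'E'
from h import *
o=bot.get_obs();p=np.array(o['position'])-[.570,-.236,.042+.191];ex=np.array([.9975,.0703]);ey=np.array([-.0703,.9975])
print(p[:2]@ex,p[:2]@ey,p[2],o['width'],np.round(o['orientation'],3),np.round(o['qpos'],1))
E
```

```text
-0.07128555379273784 0.27860802607023405 0.09151264548761542 0.05984756250841026 [[-0.07   0.998 -0.   ]
 [ 0.998  0.07  -0.   ]
 [-0.    -0.    -1.   ]] [  3.   13.9 108.6  -0.   57.5  -1. ]
```

drive_tool --targets '[[[0,0,0.35,0,0,0],[0,0,0.65,0,0,0],[0,0,0.77,0,0,0],[0,0,0.77,0,0,0]]]'

```text
time_s: 7.5
position: [0.4786, 0.0374, 0.2079]
orientation: [[-0.071, 0.997, -0.003], [0.997, 0.071, -0.0], [-0.0, -0.003, -1.0]]
contact_force: [-0.6, -0.2, 0.6]
width: 0.0603
grip_force: 0.0
```

drive_tool --targets '[[[-0.08,0,0,0,0,0],[-0.16,0,0,0,0,0],[-0.253,0,0,0,0,0],[-0.36,0,0,0,0,0],[-0.467,0,0,0,0,0],[-0.573,0,0,0,0,0],[-0.667,0,0,0,0,0],[-0.747,0,0,0,0,0],[-0.813,0,0,0,0,0],[-0.867,0,0,0,0,0],[-0.907,0,0,0,0,0],[-0.933,0,0,0,0,0]]]'

```text
time_s: 9.0
position: [0.4884, -0.1021, 0.2102]
orientation: [[-0.068, 0.998, 0.001], [0.998, 0.068, 0.002], [0.001, 0.001, -1.0]]
contact_force: [-0.7, 6.2, 4.9]
width: 0.0601
grip_force: 3.2
```

drive_tool --targets '[[[-0.01,0,0,0,0,0],[-0.02,0,0,0,0,0],[-0.02,0,0,0,0,0]]]'

```text
time_s: 9.38
position: [0.4885, -0.105, 0.2102]
orientation: [[-0.069, 0.998, 0.001], [0.998, 0.069, 0.001], [0.001, 0.001, -1.0]]
contact_force: [0.2, 5.6, 4.8]
width: 0.0601
grip_force: 2.6
```

drive_tool --targets '[[[-0.01,0,0,0,0,0],[-0.02,0,0,0,0,0],[-0.02,0,0,0,0,0]]]'

```text
time_s: 9.75
position: [0.4887, -0.108, 0.2102]
orientation: [[-0.069, 0.998, 0.0], [0.998, 0.069, 0.001], [0.001, 0.001, -1.0]]
contact_force: [-1.1, 5.8, 3.8]
width: 0.0599
grip_force: 2.7
```

drive_tool --targets '[[[-0.007,0,0,0,0,0],[-0.014,0,0,0,0,0],[-0.014,0,0,0,0,0]]]'

```text
time_s: 10.12
position: [0.4888, -0.1093, 0.2102]
orientation: [[-0.068, 0.998, 0.0], [0.998, 0.068, 0.003], [0.003, 0.0, -1.0]]
contact_force: [-0.0, 9.8, 5.7]
width: 0.0607
grip_force: 5.0
```

drive_tool --targets '[[[-0.007,0,0,0,0,0],[-0.014,0,0,0,0,0],[-0.014,0,0,0,0,0]]]'

```text
time_s: 10.5
position: [0.4888, -0.1101, 0.2102]
orientation: [[-0.068, 0.998, -0.0], [0.998, 0.068, 0.006], [0.006, -0.0, -1.0]]
contact_force: [0.4, 18.6, 7.1]
width: 0.06
grip_force: 9.0
```

drive_tool --targets '[[[0.02,0,0,0,0,0],[0.05,0,0,0,0,0],[0.2,0,0,0,0,0],[0.2,0,-0.4,0,0,0],[0.2,0,-0.8,0,0,0],[0.6,0,-0.8,0,0,0],[0.9,0,-0.8,0,0,0],[0.9,0,-0.8,0,0,0],[0.9,0,-0.8,0,0,0]]]'

```text
time_s: 11.62
position: [0.4799, 0.0221, 0.3293]
orientation: [[-0.071, 0.998, 0.0], [0.998, 0.071, -0.001], [-0.001, 0.0, -1.0]]
contact_force: [0.3, -0.9, -0.1]
width: 0.0602
grip_force: 0.0
```

```bash
python3 - <<'E'
from h import *
a=snap('scene','s3');b=snap('top','t3')
A=cv2.resize(a[165:255,200:330],(520,360),interpolation=2)
A=cv2.resize(a[170:245,205:305],(400,300),interpolation=2);B=cv2.resize(b[150:225,345:445],(400,300),interpolation=2)
cv2.imwrite('pics/c3.png',np.hstack([A,B])[:,:,::-1])
for n,im in(('scene',a),('top',b)):
    m=((im[:,:,0]>90)&(im[:,:,1]<70)&(im[:,:,2]<80)).astype(np.uint8)
    N,L,S,C=cv2.connectedComponentsWithStats(m)
    for i in range(1,N):
        if S[i,4]<250 or not(170<C[i,1]<250): continue
        ys,xs=np.where(L==i)
        P=np.array([at(n,x,y,.036)[:2] for x,y in zip(xs,ys)],np.float32)
        r=cv2.minAreaRect(P); print(n,C[i].round(),np.round(r[0],4),np.round(r[1],4),round(r[2],1))
o=bot.get_obs();p=np.array(o['position'])-[.570,-.236,.042+.191];ex=np.array([.9975,.0703]);ey=np.array([-.0703,.9975])
print(p[:2]@ex,p[:2]@ey,p[2],o['time_s'])
E
```

```text
scene [263. 201.] [ 0.4906 -0.1755] [0.0988 0.0985] 4.1
top [380. 213.] [ 0.4872 -0.1771] [0.1011 0.1012] 3.7
-0.07170626487414238 0.26332285812342315 0.0961894825817177 11.725
```

View pics/c3.png

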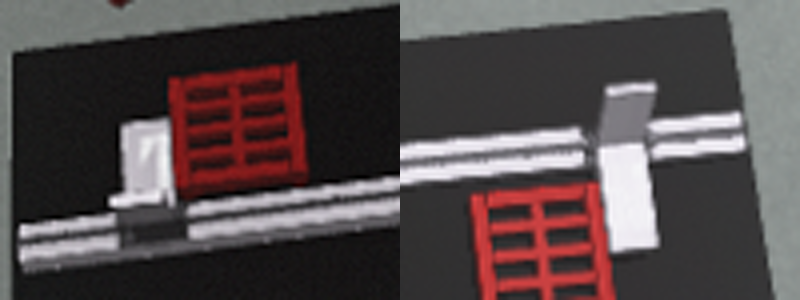

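The trivet sits flush against the lowered stop (left crop x≈172), square to the fence: 4° yaw against the fence's 4°. Next I raise the stop.

drive_tool --targets '[[[-0.9,0.347,0,0,0,-0.5],[-0.9,0.347,0,0,0,-0.5],[-0.9,0.347,0,0,0,-0.5],[-0.9,0.347,0,0,0,-0.5],[-0.9,0.347,0,0,0,-0.5],[-0.9,0.347,0,0,0,-0.5],[-0.9,0.347,0,0,0,-0.5],[-0.9,0.347,0,0,0,-0.5],[-0.9,0.347,0,0,0,-0.5],[-0.9,0.347,0,0,0,-0.5]]]' --fingers 0

```text
time_s: 12.98
position: [0.5411, -0.1095, 0.329]
orientation: [[-0.998, -0.067, -0.0], [-0.067, 0.998, -0.0], [0.0, -0.0, -1.0]]
contact_force: [-0.4, 0.0, 0.5]
width: 0.0005
grip_force: 0.0
```

drive_tool --targets '[[[0,-0.883,0,0,0,0],[0,-0.883,0,0,0,0],[0,-0.883,0,0,0,0],[0,-0.883,0,0,0,0],[0,-0.883,0,0,0,0]]]'

```text
time_s: 13.6
position: [0.5503, -0.2394, 0.3291]
orientation: [[-0.998, -0.071, -0.001], [-0.071, 0.998, 0.001], [0.001, 0.001, -1.0]]
contact_force: [0.2, 0.7, 0.1]
width: 0.0002
grip_force: 0.0
```

```bash
python3 - <<'E'
from h import *
o=bot.get_obs();p=np.array(o['position'])-[.570,-.236,.042+.191];ex=np.array([.9975,.0703]);ey=np.array([-.0703,.9975])
print(p[:2]@ex,p[:2]@ey,p[2],o['time_s'],np.round(o['orientation'],3),o['width'])
E
```

```text
-0.019876945696677497 -0.001966823929505976 0.09613222858239098 13.6 [[-0.998 -0.071 -0.001]
 [-0.071  0.998  0.001]
 [ 0.001  0.001 -1.   ]] 0.00023593216534801426
```

drive_tool --targets '[[[0,0,0.287,0,0,0],[0,0,0.287,0,0,0]]]'

```text
time_s: 13.85
position: [0.5495, -0.2385, 0.2837]
orientation: [[-0.997, -0.072, -0.007], [-0.072, 0.997, 0.003], [0.006, 0.004, -1.0]]
contact_force: [-0.2, -0.3, 1.4]
width: 0.0002
grip_force: 0.0
```

drive_tool --targets '[[[-0.127,0,0,0,0,0],[-0.187,0,0.02,0,0,0],[-0.24,0,0.053,0,0,0],[-0.287,0,0.1,0,0,0],[-0.331,0,0.147,0,0,0],[-0.36,0,0.207,0,0,0],[-0.387,0,0.267,0,0,0],[-0.433,0,0.313,0,0,0],[-0.48,0,0.36,0,0,0],[-0.507,0,0.4,0,0,0],[-0.52,0,0.413,0,0,0],[-0.52,0,0.413,0,0,0]]]'

```text
time_s: 15.35
position: [0.6285, -0.235, 0.2252]
orientation: [[-0.998, -0.07, 0.001], [-0.07, 0.998, -0.001], [-0.001, -0.001, -1.0]]
contact_force: [-1.9, 0.1, 7.7]
width: 0.0003
grip_force: 3.2
```

drive_tool --targets '[[[0,0,-0.5,0,0,0],[0,0,-1,0,0,0],[0,0,-1,0,0,0],[0,0,-1,0,0,0]]]'

```text
time_s: 15.85
position: [0.6288, -0.2349, 0.3763]
orientation: [[-0.998, -0.07, 0.005], [-0.07, 0.998, -0.002], [-0.005, -0.002, -1.0]]
contact_force: [0.2, -0.8, 0.2]
width: 0.0002
grip_force: 0.0
```

drive_tool --targets '[[[-0.5,-0.9,-0.3,0,0,0],[-0.5,-0.9,-0.3,0,0,0],[-0.5,-0.9,-0.3,0,0,0],[-0.5,-0.9,-0.3,0,0,0]]]'

```text
time_s: 16.35
position: [0.7136, -0.3667, 0.415]
orientation: [[-0.998, -0.068, -0.003], [-0.068, 0.998, 0.002], [0.003, 0.002, -1.0]]
contact_force: [-0.3, 0.0, -0.6]
width: 0.0004
grip_force: 0.0
```

```bash
python3 - <<'E'
from h import *
a=snap('scene','s4');b=snap('top','t4')
A=cv2.resize(a[160:260,200:435],(705,300),interpolation=2);B=cv2.resize(b[140:240,215:450],(705,300),interpolation=2)
cv2.imwrite('pics/c4.png',np.vstack([A,B])[:,:,::-1])
for n,im in(('scene',a),('top',b)):
    m=((im[:,:,0]>90)&(im[:,:,1]<70)&(im[:,:,2]<80)).astype(np.uint8)
    N,L,S,C=cv2.connectedComponentsWithStats(m)
    for i in range(1,N):
        if S[i,4]<250 or not(170<C[i,1]<250): continue
        ys,xs=np.where(L==i)
        P=np.array([at(n,x,y,.036)[:2] for x,y in zip(xs,ys)],np.float32)
        r=cv2.minAreaRect(P); print(n,C[i].round(),np.round(r[0],4),np.round(r[1],4),round(r[2],1))
print(bot.get_obs()['time_s'])
E
```

```text
scene [270. 203.] [ 0.489  -0.1666] [0.101  0.0809] 3.7
16.45
```

View pics/c4.png

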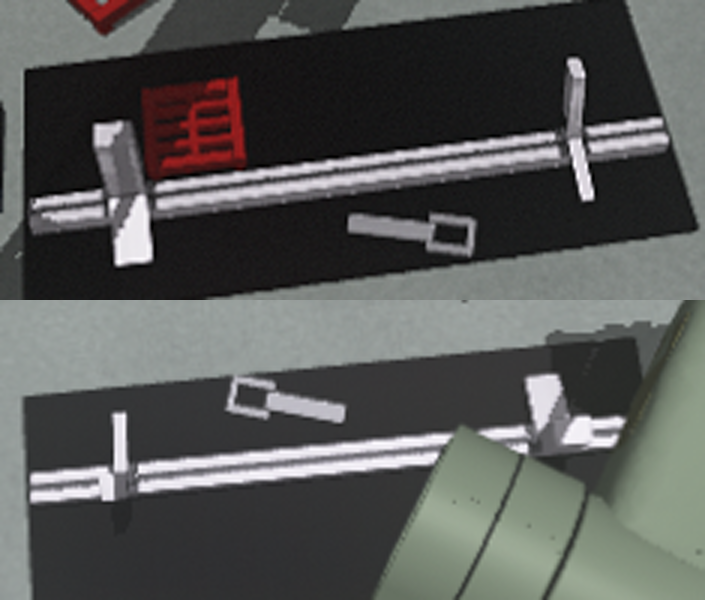

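Both stops are up and the trivet hasn't moved. Its left part is in the arm's shadow, and its right edge is at y = -0.126 both before and after the raise.

```bash
python3 -c "
from plant import bot
print(bot.hand_in())"
```

```text
the job is handed in; nothing more can be done
None
```

I lowered the broad stop, slid the trivet squarely against it, then raised the stop again; the trivet stayed where it was gauged, the narrow stop is still up, and the job is handed in at about 16.5 s of the 58 s.

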